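# Push the fallen chopping boards back in their rack

### The job

Two of the three chopping boards in the rack have flopped forward towards the robot. Push each of them back over with the fingertips, gently and without grasping or lifting it, until it leans at rest against the back rail like the tall board, its foot still in the slot. Leave the tall board and everything around the rack as it is.

Things in the scene. Friction and masses are not known exactly. Their poses are not given: they have to be found in the camera images.
- rack: Fixed dark wooden rack for three boards, 100 mm deep (x), 450 mm wide (y). Origin: centre of its underside, on the worktop; own x points away from the robot, own y along the rack, z up. Posts and cross pins, 10 mm thick, up to 106 mm high, at y = -210, -70, 70, 210 mm part three bays; a board stands within 6 mm of y = -140, 0 or 140 mm; which board is in which bay changes.
- slot (a point): Middle of the slot floor, at rack x = 0, y = 0, 20 mm above the worktop. The slot runs along the whole rack, 22 mm wide and 12 mm deep. Each board stands in it on its lower edge and leans about 14 degrees on one rail. Boards: loose, 0.2 to 0.5 kg. Pushed near the top (under 5 N) a board pivots in the slot; within 5 degrees of upright it can stay standing, past that it falls on.
- front_rail (a point): Middle of the front rail (robot side), at rack x = -33 mm, 100 mm above the worktop: a round bar 12 mm thick along the whole rack.
- back_rail (a point): Middle of the back rail (far side), at rack x = +33 mm, 100 mm above the worktop: a round bar 12 mm thick along the whole rack.
- small_board: Plain light wooden chopping board, the lowest: 110 mm wide, 190 mm high, 18 mm thick. At the start it leans forward, its top 14 degrees towards the robot, on the front rail. Origin on its mid-plane, 9 mm above its lower edge; own z runs up the board, own x is its thickness, away from the robot, own y its width.
- small_board_top (a point): Centre of the top edge of the small board (190 mm from its lower edge).
- small_board_foot (a point): Centre of the lower edge of the small board.
- paddle_board: Light wooden paddle board with a handle up: blade 110 mm wide and 165 mm high, then a centred handle 40 mm wide to a total height of 245 mm; 18 mm thick. At the start it leans forward, its top 14 degrees towards the robot, on the front rail. Origin on its mid-plane, 9 mm above its lower edge; own z runs up the board, own x is its thickness, away from the robot, own y its width.
- paddle_board_top (a point): Centre of the top end of the paddle board handle (245 mm from the lower edge).
- paddle_board_foot (a point): Centre of the lower edge of the paddle board.
- tall_board: Plain light wooden chopping board, 110 mm wide, 250 mm high, 18 mm thick. It already leans back, its top 14 degrees away from the robot, on the back rail; to be left alone. Origin on its mid-plane, 9 mm above its lower edge; own z runs up the board, own x is its thickness, away from the robot, own y its width.
- tall_board_top (a point): Centre of the top edge of the tall board (250 mm from its lower edge).
- tall_board_foot (a point): Centre of the lower edge of the tall board.
- spice_tin: Round tin 56 mm across, 70 mm high, in front of the rack (robot side). Origin at the centre of its underside. Loose; to be left alone.
- salt_pot: White ceramic salt pot, 56 mm across, 67 mm high, in front of the rack (robot side). Origin at the centre of its underside. Loose; to be left alone.
- mug: Blue mug, 80 mm across, 90 mm high, beside one end of the rack. Origin at the centre of its underside. Loose; to be left alone.
- pepper_mill: Dark wooden pepper mill, 60 mm across, 172 mm high, beside one end of the rack. Origin at the centre of its underside. Loose; to be left alone.
- jam_jar: Jar 70 mm across, 100 mm high, behind the rack. Origin at the centre of its underside. Loose; to be left alone.
- spoon: Wooden spoon 190 mm long, lying flat in front of the rack (robot side); origin under its middle. Loose; to be left alone.
- bowl: White bowl 120 mm across, 55 mm high, behind the rack. Origin at the centre of its underside. Loose; to be left alone.
Things that resemble listed ones, but are neither listed nor needed, are in the scene too. What is shaped like the paddle_board but pink or yellow is not meant.

How it is judged:
At the end, for the whole second after the job is handed in: All three boards lean back and rest: in the rack's frame each top lies behind the slot by more than 0.14 of the board's height, each board is 0.15 to 0.35 rad from upright, its foot within 15 mm of the slot's middle and less than 30 mm above the worktop, and it moves slower than 20 mm/s (x of small_board_top in the frame of rack above 0.027 m and angle between small_board's own z axis and vertical between 0.15 and 0.35 rad and x of small_board_foot in the frame of rack between -0.015 and 0.015 m and height (world z) of each of small_board_foot, paddle_board_foot, tall_board_foot below 0.03 m and linear speed of each of small_board, paddle_board, tall_board below 0.02 m/s and x of paddle_board_top in the frame of rack above 0.034 m and angle between paddle_board's own z axis and vertical between 0.15 and 0.35 rad and x of paddle_board_foot in the frame of rack between -0.015 and 0.015 m and x of tall_board_top in the frame of rack above 0.035 m and angle between tall_board's own z axis and vertical between 0.15 and 0.35 rad and x of tall_board_foot in the frame of rack between -0.015 and 0.015 m); the robot touches nothing.
It fails at once if a board is lifted: its lower edge comes out of the slot (more than 38 mm above the worktop) (height (world z) of any of small_board_foot, paddle_board_foot, tall_board_foot above 0.038 m).
It fails at once if a board is squeezed or shoved with more than 40 N (contact force between the fingers and small_board above 40 N or contact force between the fingers and paddle_board above 40 N or contact force between the fingers and tall_board above 40 N).
It fails at once if the tall board is moved (its top by more than 15 mm) (distance of tall_board_top from where it was at the start of the episode above 0.015 m).
It fails at once if something around the rack is disturbed (moved more than 20 mm) (distance of any of spice_tin, salt_pot, mug, pepper_mill, jam_jar, spoon, bowl from where it was at the start of the episode above 0.02 m).
It fails at once if something standing around the rack is tipped (more than 0.3 rad) (angle between any of spice_tin, salt_pot, mug, pepper_mill, jam_jar, bowl's own z axis and vertical above 0.3 rad).
It also fails if it takes over 48 s, if anything falls off the work surface, if the arm or the gripper's body presses on something with over 40 N, if the wrist force passes 120 N, or if a joint passes its speed limit or range.

### The arm

A 7-joint arm with a two-finger parallel gripper is mounted at the origin on the work surface. World frame = base frame: x ahead of the robot, y to its left, z up, the work surface at z = 0. Lengths are in m, angles in rad, forces in N, time in s.
With the tool pointing down it reaches from about 0.425 to 0.925 m from the base axis. Payload 6.8 kg.
Tool frame: the origin (TCP) lies at the very end of the fingers, on their centre line; the grasp point (between the pads) lies 19 mm behind it; z points along the fingers, y is the line along which they close (so a half turn about z gives the same grasp; the last joint's range is limited). The gripper opens to 85 mm and grips with 20 to 120 N. Pads are 22 mm wide; open, the fingers measure 114 mm over their backs; the gripper's body (76 mm by 85 mm) begins 54 mm behind the grasp point. The pads swing forward as they close: fully open they stand 13 mm farther back than shut.
Start: joints at [1.079, 0.477, 0.022, 1.555, -0.011, 1.109, -0.083], TCP at [0.253, -0.626, 0.231] pointing down, gripper open.
Joint ranges: [-2.96, 2.96], [-0.34, 2.1], [-1.41, 1.46], [0.24, 2.44], [-1.37, 4.51], [0.17, 1.92], [-2.96, 2.96]. Speed limits (rad/s): [2.39, 2.39, 3.14, 3.14, 3.14, 3.14, 3.14].

### API

Orientations are given as a rotation vector (axis times angle).
In Python, from bench import r gives the robot as it stands. The module is installed in compiled form; this text tells all that it offers.
- The arm moves only by the tool servo_tool, never from a script. Its argument "commands" is a list of rows, each a list of 7 numbers: the turn, a rotation vector about the world's x, y, z in degrees, then the shift along the world's x, y, z in mm, then the closure, from 0 (fully open) to 1 (shut). A call has 1 to 5 rows; each row is the pose to reach, as a shift and turn from the pose commanded when the call began; what a row does not reach only later rows make up. A row lasts 1/12 s, in which the tool goes at most 41.7 mm and 7.16 degrees, less where a joint would pass 70% of its speed; a pose out of reach is approached as far as the arm can. A call with a gripper value outside its range is refused whole. The fingers move at their own pace and stop on an object; "force" is the grip in N (left out, the last holds). Time passes only in rows, so rows that repeat a pose let the fingers close. It gives the time, the measured TCP pose, the force, the opening and the grip force at its end, in the units of the state.
- r.get_obs(): the state, without advancing time (a new reading comes with each control period).
- r.grab_frame(name): name is "side" or "top" or "wrist"; returns (picture, depth): 384x512x3 uint8, blue, green, red; 384x512 float32, m along the optical axis (not along the pixel's ray), 0 where there is no reading.
- r.camera_info(name): a dict with "vertical_fov" (degrees; the focal length in pixels is half the picture's height over the tangent of half this angle, whatever the lens; pixels are square), "cx", "cy" (the principal point, pixels), "D" ([k1, k2, p1, p2, k3] as OpenCV has them; the pictures are not rectified), "cam_to_world" (4x4, takes a point from camera to world coordinates); the wrist camera has in their place "T_tool_cam" (4x4, takes a point from camera to tool coordinates, whose origin is the TCP and whose axes are the flange's). Camera axes: x right, y up, looking along -z (the intrinsics and any distortion apply to the point x, -y, -z); pixel columns grow to the right and rows downward; lengths in m; the calibration is good to about 2 mm. A picture is of the moment at which its call begins: read the wrist's pose just before it. camera_info takes no time and is no camera call.
- r.hand_in(): hands the job in; it is judged then, once.
The state is a dict: "clock": time; "joints": joint angles; "qvel": joint speeds; "tau": joint torques, N m; "tcp_pos": TCP position; "orientation": TCP orientation; "contact_force": force on the tool from outside, world axes, zero at the start; "moment": the same for the moment, N m; "grip_width": finger opening in m; "gripper_force": force on a finger pad.
Only numpy, scipy, OpenCV 4.12 (cv2) and the standard library are available. Lean on these libraries where they do the work, as an engineer would, in place of code of your own. Each camera call takes 0.05 s, during which the arm holds its last target. There are 200 camera calls.

## Working session

There is one attempt and no reset: what is moved stays moved. The work goes in short steps, Python scripts to look and compute and a tool call to move; the robot and the scene stay as the last step left them, time stands still between calls to the robot, and variables do not carry over. Pictures are saved under pics/ and viewed, at most 10 in all, crops included, and the job is handed in when it is done.

Besides the shell and the picture viewer there is one more tool, called after "Request:" as a command line: name --pt "numbers of a row" for each row, then --argument value for the rest. servo_tool: Moves the arm, as the interface text tells. Its arguments: {"type":"object","properties":{"commands":{"type":"array"},"force":{"type":"number"}},"required":["commands"]}

```bash
mkdir -p pics && cat > h.py <<'E'
import numpy as np, cv2
from bench import r
def grab(n):
    im,d=r.grab_frame(n); ci=r.camera_info(n); return im,d,ci
def cloud(d,ci,T):
    h,w=d.shape; f=h/2/np.tan(np.radians(ci["vertical_fov"])/2)
    K=np.array([[f,0,ci["cx"]],[0,f,ci["cy"]],[0,0,1]])
    u,v=np.meshgrid(np.arange(w),np.arange(h))
    p=cv2.undistortPoints(np.stack([u,v],-1).reshape(-1,1,2).astype(float),K,np.array(ci["D"],float)).reshape(h,w,2)
    P=np.stack([p[...,0]*d,-p[...,1]*d,-d],-1)
    return P@T[:3,:3].T+T[:3,3]
E
python3 - <<'E'
from h import *
o=r.get_obs(); print(o)
for n in("top","side"):
    im,d,ci=grab(n); T=np.array(ci["cam_to_world"]); P=cloud(d,ci,T); print(n,T[:3,3].round(3),-T[:3,2].round(2),(d==0).mean())
    np.savez(f"{n}.npz",P=P,im=im,d=d); cv2.imwrite(f"pics/{n}.png",im)
E
```

```text
{'clock': 0.0, 'joints': array([ 1.07886634,  0.47778914,  0.0223482 ,  1.55645531, -0.01152841,
        1.10929656, -0.08311811]), 'qvel': array([ 1.84255657e-03,  1.01063282e-05, -8.22613248e-04, -3.26947669e-04,
        1.23117829e-03, -5.00928362e-04, -1.75412742e-04]), 'tau': array([-9.73539718e-04, -5.96460772e+01,  1.60763741e+00, -2.81199574e+01,
        1.24432016e-02,  9.40080383e-03,  2.78248336e-05]), 'tcp_pos': array([ 0.25253681, -0.6253391 ,  0.23033159]), 'orientation': array([-3.08219090e+00, -5.98862616e-01,  7.19199372e-04]), 'contact_force': array([-0.29481345,  0.13236284,  0.53624082]), 'moment': array([-0.05603816,  0.06435624,  0.00921519]), 'gripper_force': 0.0, 'grip_width': 0.08539402418834503}
top [ 0.175 -0.184  1.859] [ 0.16  0.02 -0.99] 0.0038960774739583335
side [-0.165  0.814  0.81 ] [ 0.48 -0.74 -0.47] 0.006342569986979167
```

View pics/top.png

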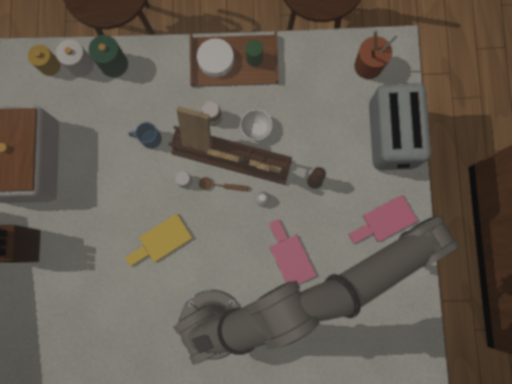

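View pics/side.png

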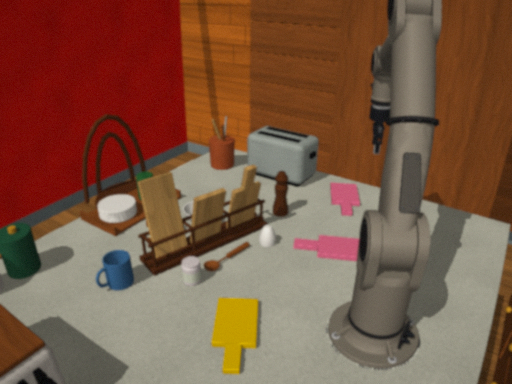

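Top view: the rack runs from (172,140) to (290,170). The tall board (195,130) leans back in the left bay, the small board (222,153) is in the middle and the paddle board (265,163) on the right. The pink boards (293,255) and (390,220) and the yellow one (165,240) lie flat and are not meant. The only light wooden one with its handle up is in the rack, side view (245,190). Next I'll measure, with one enlarged crop to confirm.

```bash
python3 - <<'E'
from h import *
S=np.load("side.npz");T=np.load("top.npz")
cv2.imwrite("pics/crop.png",cv2.resize(S["im"][150:290,90:310],None,fx=3.5,fy=3.5,interpolation=cv2.INTER_CUBIC))
for k,t in(("top",(( 172,137),(175,152),(290,165),(222,153),(265,163),(263,199),(183,179),(207,184),(316,177),(195,115))),("side",((142,255),(265,210),(207,200),(208,220),(251,172),(244,210),(160,185),(170,230),(268,235),(192,270),(282,180)))):
    D=np.load(k+".npz")
    for u,v in t: print(k,(u,v),D["P"][v,u].round(3))
# rail-fit from side cloud: brown dark pts z 0.09..0.11
for k,D in(("side",S),("top",T)):
    P=D["P"];im=D["im"].astype(int);z=P[...,2]
    x,y=P[...,0],P[...,1]
    roi=(x>.5)&(x<.95)&(y<.2)&(y>-.35)&(D["d"]>0)
    wood=roi&(im[...,2]>130)&(im[...,2]-im[...,0]>25)&(z>.1)
    n,l,st,c=cv2.connectedComponentsWithStats(wood.astype(np.uint8))
    for i in range(1,n):
        if st[i,4]<25: continue
        q=P[l==i]; m=q.mean(0); 
        u,s,vt=np.linalg.svd(q-m,full_matrices=False)
        hi=q[q[:,2]>np.percentile(q[:,2],85)]
        print(k,i,st[i],m.round(3),"n",vt[2].round(2),"zmax",np.percentile(q[:,2],98).round(3),"topmean",hi.mean(0).round(3), "ext",q.min(0).round(3),q.max(0).round(3))
    dark=roi&(im.max(-1)<110)&(im[...,2]-im[...,0]>15)&(z>.085)&(z<.115)
    q=P[dark]; 
    if len(q)>10:
        (c0,c1),(w,h),a=cv2.minAreaRect(q[:,:2].astype(np.float32)); print(k,"rack",len(q),c0,c1,w,h,a)
E
```

```text
top (172, 137) [0.699 0.143 0.005]
top (175, 152) [0.637 0.13  0.017]
top (290, 165) [ 0.571 -0.302  0.03 ]
top (222, 153) [ 0.581 -0.062  0.208]
top (265, 163) [ 0.557 -0.208  0.138]
top (263, 199) [ 0.441 -0.198  0.06 ]
top (183, 179) [0.523 0.093 0.062]
top (207, 184) [0.513 0.012 0.002]
top (316, 177) [ 0.497 -0.381  0.164]
top (195, 115) [0.699 0.021 0.264]
side (142, 255) [0.704 0.122 0.032]
side (265, 210) [ 0.566 -0.375  0.   ]
side (207, 200) [ 0.573 -0.049  0.19 ]
side (208, 220) [ 0.589 -0.068  0.103]
side (251, 172) [ 0.513 -0.2    0.241]
side (244, 210) [ 0.539 -0.197  0.095]
side (160, 185) [0.693 0.024 0.237]
side (170, 230) [0.658 0.036 0.095]
side (268, 235) [ 0.432 -0.181  0.043]
side (192, 270) [0.506 0.111 0.055]
side (282, 180) [ 0.496 -0.372  0.148]
side 1 [229 165  28  46 189] [ 0.537 -0.179  0.204] n [ 0.94 -0.09  0.34] zmax 0.26 topmean [ 0.517 -0.199  0.259] ext [ 0.505 -0.22   0.101] [ 0.606 -0.151  0.261]
side 3 [151 175  10   6  25] [0.701 0.031 0.263] n [-0.04  0.04 -1.  ] zmax 0.267 topmean [0.697 0.026 0.267] ext [0.696 0.014 0.255] [0.713 0.049 0.267]
side 4 [138 179  34  58 770] [0.686 0.067 0.167] n [ 0.92 -0.31 -0.24] zmax 0.263 topmean [0.706 0.073 0.238] ext [0.656 0.028 0.1  ] [0.723 0.097 0.267]
side 18 [192 188  35  38 199] [ 0.58  -0.048  0.189] n [ 0.92 -0.3   0.26] zmax 0.208 topmean [ 0.576 -0.057  0.207] ext [ 0.547 -0.119  0.102] [ 0.617 -0.008  0.21 ]
side 23 [173 199   9  27  97] [ 0.657 -0.002  0.142] n [ 0.97 -0.07 -0.24] zmax 0.184 topmean [ 0.665 -0.001  0.176] ext [ 0.646 -0.016  0.1  ] [0.669 0.01  0.186]
side rack 818 0.6113857626914978 -0.08064012229442596 0.4424495995044708 0.08501095324754715 72.83999633789062
top rack 825 0.6448734998703003 -0.09104740619659424 0.44150203466415405 0.1438535451889038 73.02168273925781
```

View pics/crop.png

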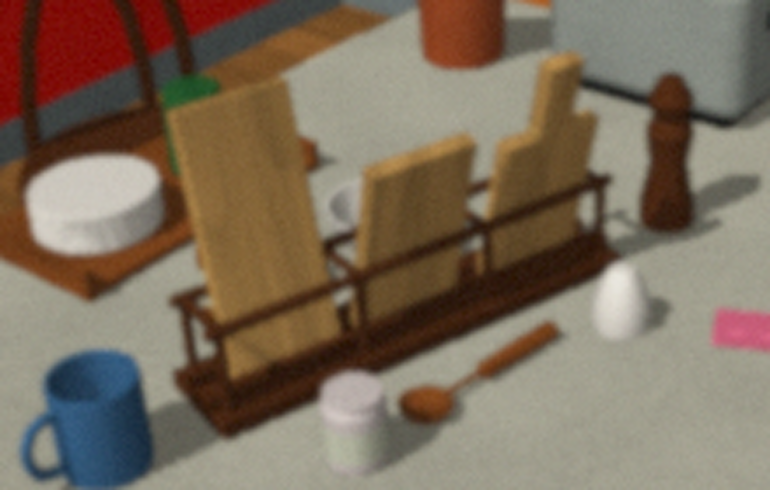

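The crop shows the tall board on the left (250,230), the plain small board in the middle (415,230) and the wooden paddle board with its handle up on the right (545,160). That matches the description.

From the cloud, the rack centre is about (0.611, -0.081) and its yaw is -17°. I'll close the fingers, turn them to the rack and move in front of the paddle handle.

Request:
servo_tool --pt "0 0 -7 16 35 0 1" --pt "0 0 -14 32 70 0 1" --pt "0 0 -21 48 105 0 1" --pt "0 0 -28 64 140 0 1" --pt "0 0 -35 80 175 0 1" --force 20

```text
clock: 0.52
tcp_pos: [0.333, -0.4491, 0.2309]
orientation: [-3.12, 0.365, 0.001]
contact_force: [1.6, 0.5, 0.3]
grip_width: 0.0256
gripper_force: 0.0
```

Request:
servo_tool --pt "0 0 -4 16 35 0 1" --pt "0 0 -4 32 70 0 1" --pt "0 0 -4 48 105 0 1" --pt "0 0 -4 64 140 0 1" --pt "0 0 -4 80 175 0 1"

```text
clock: 0.93
tcp_pos: [0.4129, -0.2741, 0.2312]
orientation: [3.107, -0.464, -0.0]
contact_force: [0.5, -1.0, -1.5]
grip_width: -0.0002
gripper_force: 0.0
```

Request:
servo_tool --pt "0 0 0 15 32 0 1" --pt "0 0 0 30 64 0 1" --pt "0 0 0 43 95 0 1" --pt "0 0 0 43 95 0 1" --pt "0 0 0 43 95 0 1"

```text
clock: 1.35
tcp_pos: [0.4562, -0.179, 0.2311]
orientation: [-3.108, 0.457, 0.001]
contact_force: [-0.0, 0.1, 0.0]
grip_width: -0.0004
gripper_force: 0.0
```

```bash
cat > st.py <<'E'
from h import *
from scipy.spatial.transform import Rotation as R
C=np.array([.611,-.081]);a=np.radians(-17);A=np.array([[np.cos(a),np.sin(a)],[-np.sin(a),np.cos(a)]])
o=r.get_obs();p=o["tcp_pos"];print(o["clock"],p.round(4),"rack",(A@(p[:2]-C)).round(4),"F",o["contact_force"].round(2))
M=R.from_rotvec(o["orientation"]).as_matrix();print("toolz",M[:,2].round(3),"tooly deg",np.degrees(np.arctan2(M[1,1],M[0,1])).round(1),o["grip_width"])
E
python3 st.py
```

```text
1.35 [ 0.4562 -0.179   0.2311] rack [-0.1194 -0.1389] F [-0.04  0.05  0.04]
toolz [-0.  0. -1.] tooly deg -106.7 -0.0003680179360874664
```

```bash
python3 - <<'E'
from st import *
Tw=np.eye(4);Tw[:3,:3]=M;Tw[:3,3]=p
im,d,ci=grab("wrist");P=cloud(d,ci,Tw@np.array(ci["T_tool_cam"]))
cv2.imwrite("pics/w1.png",im)
Q=P.copy();Q[...,:2]=(P[...,:2]-C)@A.T
m=(d>0)&(Q[...,0]>-.075)&(Q[...,0]<.05)&(Q[...,1]<.07)&(Q[...,1]>-.22)
for lo,hi in((.23,.28),(.19,.22),(.09,.11),(.015,.035)):
    q=Q[m&(Q[...,2]>lo)&(Q[...,2]<hi)]
    if len(q)>5: print(lo,hi,len(q),np.percentile(q,[1,50,99],axis=0).round(3).tolist())
E
```

```text
1.35 [ 0.4562 -0.179   0.2311] rack [-0.1194 -0.1389] F [-0.04  0.05  0.04]
toolz [-0.  0. -1.] tooly deg -106.7 -0.0003680179360874664
0.23 0.28 6503 [[-0.061, -0.16, 0.232], [-0.048, -0.141, 0.259], [-0.037, -0.121, 0.262]]
0.19 0.22 5003 [[-0.047, -0.158, 0.191], [-0.035, -0.032, 0.206], [-0.026, 0.012, 0.219]]
0.09 0.11 6419 [[-0.033, -0.216, 0.092], [0.031, -0.066, 0.104], [0.041, 0.069, 0.109]]
0.015 0.035 9610 [[-0.043, -0.217, 0.019], [0.028, -0.076, 0.031], [0.05, 0.067, 0.034]]
```

View pics/w1.png

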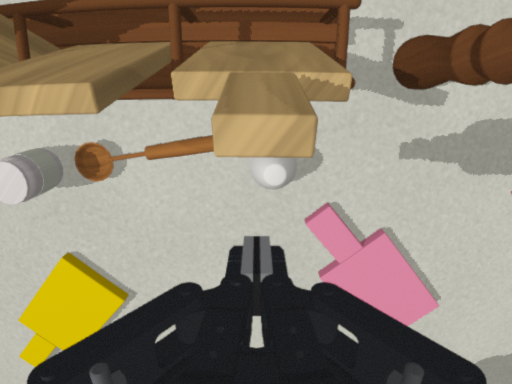

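The wrist view shows the paddle handle (265,115) straight ahead of the shut fingertips (257,255). Its top is at 262 mm and its front face at rack x about -61 mm. I'll lower a little and advance slowly.

Request:
servo_tool --pt "0 0 0 10 -3 -8 1" --pt "0 0 0 19 -6 -12 1" --pt "0 0 0 29 -9 -12 1" --pt "0 0 0 36 -11 -12 1" --pt "0 0 0 38 -12 -12 1"

```text
clock: 1.82
tcp_pos: [0.495, -0.194, 0.2193]
orientation: [3.107, -0.466, 0.001]
contact_force: [-0.4, -0.3, 0.7]
grip_width: 0.0001
gripper_force: 0.0
```

Request:
servo_tool --pt "0 0 0 3 -1 0 1" --pt "0 0 0 6 -2 0 1" --pt "0 0 0 9 -3 0 1" --pt "0 0 0 12 -4 0 1" --pt "0 0 0 15 -5 0 1"

```text
clock: 2.23
tcp_pos: [0.5098, -0.1984, 0.2212]
orientation: [3.107, -0.464, 0.004]
contact_force: [-2.4, 0.5, 13.5]
grip_width: -0.0004
gripper_force: 0.3
```

Request:
servo_tool --pt "0 0 0 3 -1 0 1" --pt "0 0 0 6 -2 0 1" --pt "0 0 0 9 -3 0 1" --pt "0 0 0 12 -4 0 1" --pt "0 0 0 15 -5 0 1"

```text
clock: 2.65
tcp_pos: [0.5268, -0.2038, 0.2238]
orientation: [3.106, -0.464, 0.013]
contact_force: [-4.2, 2.1, 22.5]
grip_width: -0.0001
gripper_force: 1.3
```

```bash
python3 st.py
```

```text
2.65 [ 0.5268 -0.2038  0.2238] rack [-0.0447 -0.1421] F [-4.23  2.11 22.49]
toolz [ 0.008 -0.002 -1.   ] tooly deg -107.0 -0.00010738179041466415
```

There's a 22 N upward force, so the finger knuckles are probably riding on the handle's top end. I'll ease up and back off a little.

Request:
servo_tool --pt "0 0 0 0 0 3 1" --pt "0 0 0 0 0 6 1" --pt "0 0 0 0 0 9 1"

```text
clock: 2.9
tcp_pos: [0.5234, -0.2029, 0.2283]
orientation: [-3.107, 0.464, 0.001]
contact_force: [0.1, -0.1, -0.9]
grip_width: -0.0002
gripper_force: 0.0
```

```bash
python3 st.py && python3 - <<'E'
from h import *
im,d,ci=grab("side")
cv2.imwrite("pics/s2.png",cv2.resize(im[70:290,140:360],None,fx=2.7,fy=2.7,interpolation=cv2.INTER_CUBIC))
E
```

```text
2.9 [ 0.5234 -0.2029  0.2283] rack [-0.0482 -0.1422] F [ 0.13 -0.11 -0.87]
toolz [-0.001  0.    -1.   ] tooly deg -107.0 -0.00016796561444300451
```

View pics/s2.png

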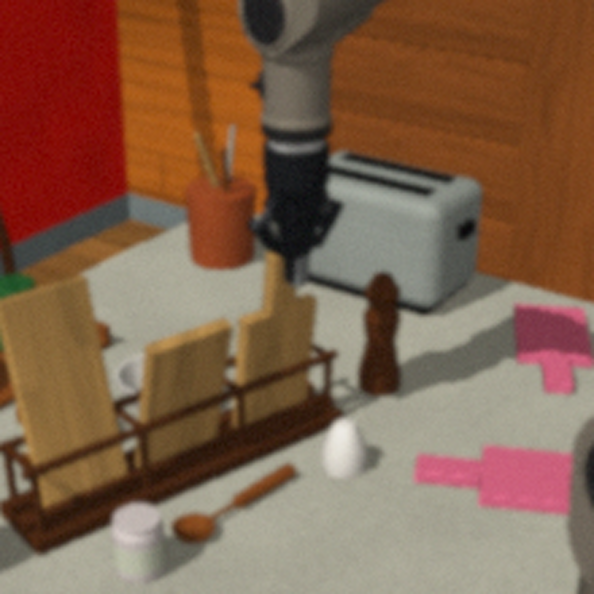

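The side view shows the fingertips (295,270) in front of the handle (275,270), with the knuckles just above its top end. The contact is released now. I'll raise another 12 mm and push on.

Request:
servo_tool --pt "0 0 0 0 0 6 1" --pt "0 0 0 0 0 12 1" --pt "0 0 0 3 -1 12 1" --pt "0 0 0 6 -2 12 1" --pt "0 0 0 8 -3 12 1"

```text
clock: 3.37
tcp_pos: [0.5321, -0.2061, 0.2403]
orientation: [3.107, -0.464, 0.0]
contact_force: [0.3, 0.1, -0.6]
grip_width: 0.0001
gripper_force: 0.0
```

Request:
servo_tool --pt "0 0 0 2 -1 0 1" --pt "0 0 0 5 -2 0 1" --pt "0 0 0 8 -2 0 1" --pt "0 0 0 10 -3 0 1" --pt "0 0 0 13 -4 0 1"

```text
clock: 3.78
tcp_pos: [0.5449, -0.2101, 0.2402]
orientation: [-3.107, 0.464, 0.0]
contact_force: [0.1, 0.2, -0.2]
grip_width: -0.0
gripper_force: 0.0
```

```bash
python3 st.py
```

```text
3.7833 [ 0.5449 -0.2101  0.2402] rack [-0.0255 -0.1428] F [ 0.09  0.18 -0.22]
toolz [-0.  0. -1.] tooly deg -107.0 -4.0027067641930924e-05
```

Request:
servo_tool --pt "0 0 0 3 -1 0 1" --pt "0 0 0 6 -2 0 1" --pt "0 0 0 9 -3 0 1" --pt "0 0 0 12 -4 0 1" --pt "0 0 0 15 -5 0 1"

```text
clock: 4.2
tcp_pos: [0.56, -0.2151, 0.2403]
orientation: [3.107, -0.464, -0.0]
contact_force: [0.5, 1.1, 0.7]
grip_width: -0.0001
gripper_force: 0.1
```

Request:
servo_tool --pt "0 0 0 3 -1 0 1" --pt "0 0 0 6 -2 0 1" --pt "0 0 0 9 -3 0 1" --pt "0 0 0 12 -4 0 1" --pt "0 0 0 15 -5 0 1"

```text
clock: 4.62
tcp_pos: [0.575, -0.2201, 0.2403]
orientation: [-3.107, 0.464, -0.0]
contact_force: [-0.8, 0.0, -0.4]
grip_width: 0.0002
gripper_force: 0.0
```

```bash
python3 st.py; python3 - <<'E'
from h import *
im,d,ci=grab("side")
cv2.imwrite("pics/s3.png",cv2.resize(im[70:290,140:360],None,fx=2.7,fy=2.7,interpolation=cv2.INTER_CUBIC))
E
```

```text
4.6167 [ 0.575  -0.2201  0.2403] rack [ 0.0063 -0.1436] F [-0.82  0.03 -0.4 ]
toolz [ 0.  0. -1.] tooly deg -107.0 0.00016404886435675452
```

View pics/s3.png

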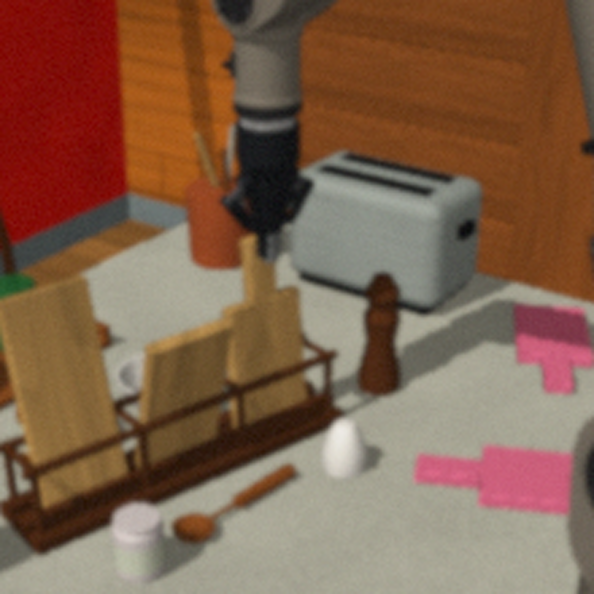

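The handle (258,265) has gone back past upright with the fingers (268,245) in front of it. I'll push about 25 mm more, then retract straight back. I'll keep this height, clear of the rack.

Request:
servo_tool --pt "0 0 0 3 -1 0 1" --pt "0 0 0 6 -2 0 1" --pt "0 0 0 9 -3 0 1" --pt "0 0 0 12 -4 0 1" --pt "0 0 0 15 -5 0 1"

```text
clock: 5.08
tcp_pos: [0.59, -0.2252, 0.2403]
orientation: [3.107, -0.464, 0.0]
contact_force: [-0.3, 0.2, 0.1]
grip_width: 0.0001
gripper_force: 0.0
```

Request:
servo_tool --pt "0 0 0 3 -1 0 1" --pt "0 0 0 6 -2 0 1" --pt "0 0 0 9 -3 0 1" --pt "0 0 0 9 -3 0 1"

```text
clock: 5.42
tcp_pos: [0.5993, -0.2282, 0.2402]
orientation: [3.107, -0.464, 0.0]
contact_force: [-0.2, -0.3, -0.6]
grip_width: -0.0
gripper_force: 0.0
```

Request:
servo_tool --pt "0 0 0 -15 5 0 1" --pt "0 0 0 -45 14 0 1" --pt "0 0 0 -75 23 0 1" --pt "0 0 0 -105 32 0 1" --pt "0 0 0 -130 40 0 1"

```text
clock: 5.83
tcp_pos: [0.4666, -0.1876, 0.2401]
orientation: [3.107, -0.464, -0.001]
contact_force: [-0.3, -0.9, 1.3]
grip_width: -0.0001
gripper_force: 0.0
```

```bash
python3 - <<'E'
from st import *
im,d,ci=grab("side");T=np.array(ci["cam_to_world"]);P=cloud(d,ci,T)
Q=P.copy();Q[...,:2]=(P[...,:2]-C)@A.T
i=im.astype(int);w=(d>0)&(i[...,2]-i[...,0]>25)&(i[...,2]>90)&(abs(Q[...,0])<.09)
for n,b in(("paddle",-.14),("small",0),("tall",.14)):
    q=Q[w&(abs(Q[...,1]-b)<.058)&(Q[...,2]>.12)]
    k=np.polyfit(q[:,2],q[:,0],1);print(n,len(q),"lean deg",np.degrees(np.arctan(k[0])).round(1),"zmax",np.percentile(q[:,2],99).round(3))
E
```

```text
5.8333 [ 0.4666 -0.1876  0.2401] rack [-0.107  -0.1441] F [-0.29 -0.92  1.32]
toolz [-0.001  0.    -1.   ] tooly deg -107.0 -0.00013227680877144377
paddle 844 lean deg -11.0 zmax 0.595
small 707 lean deg -10.2 zmax 0.208
tall 1696 lean deg 14.4 zmax 0.265
```

Next, move in front of the small board at rack y = 0.

Request:
servo_tool --pt "0 0 0 9 30 0 1" --pt "0 0 0 18 60 0 1" --pt "0 0 0 28 92 0 1" --pt "0 0 0 37 120 0 1" --pt "0 0 0 42 138 0 1"

```text
clock: 6.3
tcp_pos: [0.5117, -0.0465, 0.2407]
orientation: [-3.107, 0.459, -0.002]
contact_force: [0.9, 0.3, -0.6]
grip_width: -0.0
gripper_force: 0.0
```

Request:
servo_tool --pt "0 0 0 0 0 -18 1" --pt "0 0 0 0 0 -36 1" --pt "0 0 0 0 0 -52 1" --pt "0 0 0 0 0 -52 1"

```text
clock: 6.63
tcp_pos: [0.5088, -0.0499, 0.1856]
orientation: [3.107, -0.463, -0.008]
contact_force: [-1.0, -0.7, -0.1]
grip_width: 0.0005
gripper_force: 0.0
```

```bash
cat > lean.py <<'E'
from st import *
im,d,ci=grab("side");T=np.array(ci["cam_to_world"]);P=cloud(d,ci,T)
Q=P.copy();Q[...,:2]=(P[...,:2]-C)@A.T
i=im.astype(int);w=(d>0)&(i[...,2]-i[...,0]>35)&(i[...,2]>100)&(abs(Q[...,0])<.09)&(Q[...,2]<.27)
for n,b in(("paddle",-.14),("small",0),("tall",.14)):
    q=Q[w&(abs(Q[...,1]-b)<.05)&(Q[...,2]>.12)]
    for lo in np.arange(.12,.26,.03):
        s=q[(q[:,2]>=lo)&(q[:,2]<lo+.03)]
        if len(s)>5: print(n,round(lo+.015,3),len(s),np.median(s[:,0]).round(3),np.percentile(s[:,1],[2,98]).round(3))
E
python3 lean.py; python3 - <<'E'
from h import *
im,d,ci=grab("wrist");cv2.imwrite("pics/w2.png",im)
E
```

```text
6.6333 [ 0.5088 -0.0499  0.1856] rack [-1.068e-01 -1.000e-04] F [-1.03 -0.69 -0.11]
toolz [-0.005  0.    -1.   ] tooly deg -107.0 0.0004774960625284161
paddle 0.135 144 0.017 [-0.189 -0.113]
paddle 0.165 56 0.024 [-0.188 -0.154]
paddle 0.195 7 0.031 [-0.19  -0.157]
small 0.135 130 -0.034 [-0.042  0.049]
small 0.165 105 -0.042 [-0.021  0.049]
small 0.195 128 -0.047 [-0.007  0.049]
tall 0.135 305 0.019 [0.093 0.189]
tall 0.165 315 0.027 [0.092 0.189]
tall 0.195 308 0.034 [0.092 0.189]
tall 0.225 334 0.042 [0.092 0.189]
tall 0.255 322 0.05 [0.092 0.189]
```

View pics/w2.png

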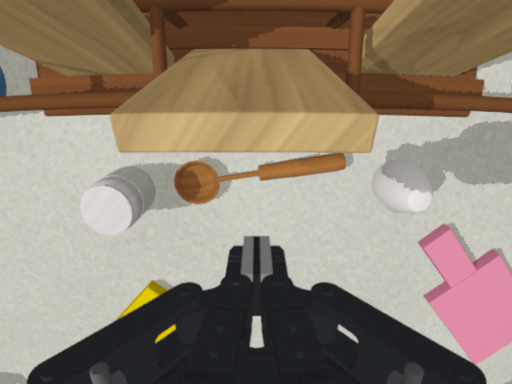

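The paddle board now leans back at the same angle as the tall one. The wrist view shows the small board's top edge (245,130) centred ahead of the fingers (257,255), with the tin and salt pot clear. Now I'll push it.

Request:
servo_tool --pt "0 0 0 10 -3 0 1" --pt "0 0 0 20 -6 0 1" --pt "0 0 0 29 -9 0 1" --pt "0 0 0 33 -10 0 1" --pt "0 0 0 35 -11 0 1"

```text
clock: 7.15
tcp_pos: [0.5471, -0.0615, 0.1886]
orientation: [-3.107, 0.465, -0.002]
contact_force: [0.2, -0.3, -0.6]
grip_width: 0.0
gripper_force: 0.0
```

Request:
servo_tool --pt "0 0 0 3 -1 0 1" --pt "0 0 0 6 -2 0 1" --pt "0 0 0 9 -3 0 1" --pt "0 0 0 12 -4 0 1" --pt "0 0 0 15 -5 0 1"

```text
clock: 7.57
tcp_pos: [0.5608, -0.0661, 0.1883]
orientation: [3.107, -0.464, -0.0]
contact_force: [-0.6, 0.4, 1.1]
grip_width: 0.0002
gripper_force: 0.2
```

Request:
servo_tool --pt "0 0 0 3 -1 0 1" --pt "0 0 0 6 -2 0 1" --pt "0 0 0 9 -3 0 1" --pt "0 0 0 12 -4 0 1" --pt "0 0 0 15 -5 0 1"

```text
clock: 7.98
tcp_pos: [0.576, -0.0712, 0.1883]
orientation: [3.107, -0.464, 0.0]
contact_force: [0.2, 0.4, 0.4]
grip_width: 0.0001
gripper_force: 0.1
```

```bash
python3 st.py
```

```text
7.9833 [ 0.576  -0.0712  0.1883] rack [-0.0363 -0.0008] F [0.17 0.36 0.43]
toolz [ 0. -0. -1.] tooly deg -107.0 0.00011863482042395045
```

Forces stay small. I need about 50 mm more.

Request:
servo_tool --pt "0 0 0 3 -1 0 1" --pt "0 0 0 6 -2 0 1" --pt "0 0 0 9 -3 0 1" --pt "0 0 0 12 -4 0 1" --pt "0 0 0 15 -5 0 1"

```text
clock: 8.4
tcp_pos: [0.591, -0.0762, 0.1883]
orientation: [3.107, -0.464, -0.0]
contact_force: [-0.3, -1.1, 0.1]
grip_width: 0.0002
gripper_force: 0.0
```

Request:
servo_tool --pt "0 0 0 3 -1 0 1" --pt "0 0 0 6 -2 0 1" --pt "0 0 0 9 -3 0 1" --pt "0 0 0 12 -4 0 1" --pt "0 0 0 15 -5 0 1"

```text
clock: 8.82
tcp_pos: [0.606, -0.0811, 0.1883]
orientation: [-3.107, 0.464, 0.0]
contact_force: [-0.3, 0.4, 0.4]
grip_width: -0.0001
gripper_force: 0.1
```

Request:
servo_tool --pt "0 0 0 3 -1 0 1" --pt "0 0 0 6 -2 0 1" --pt "0 0 0 9 -3 0 1" --pt "0 0 0 12 -4 0 1" --pt "0 0 0 15 -5 0 1"

```text
clock: 9.23
tcp_pos: [0.621, -0.0862, 0.1883]
orientation: [3.107, -0.464, -0.0]
contact_force: [0.3, -0.7, -0.9]
grip_width: 0.0001
gripper_force: 0.0
```

Request:
servo_tool --pt "0 0 0 -15 5 0 1" --pt "0 0 0 -45 14 0 1" --pt "0 0 0 -75 23 0 1" --pt "0 0 0 -100 31 10 1" --pt "0 0 0 -115 35 40 1"

```text
clock: 9.65
tcp_pos: [0.5004, -0.0502, 0.2248]
orientation: [3.106, -0.462, -0.015]
contact_force: [0.4, -0.5, 0.7]
grip_width: 0.0002
gripper_force: 0.0
```

```bash
python3 lean.py; python3 - <<'E'
from h import *
im,d,ci=grab("side")
cv2.imwrite("pics/s4.png",cv2.resize(im[100:300,70:330],None,fx=2.7,fy=2.7,interpolation=cv2.INTER_CUBIC))
E
```

```text
9.65 [ 0.5004 -0.0502  0.2248] rack [-0.1148 -0.0029] F [ 0.37 -0.5   0.67]
toolz [-0.01  0.   -1.  ] tooly deg -106.9 0.0002223382929281105
paddle 0.135 175 0.016 [-0.188 -0.093]
paddle 0.165 121 0.024 [-0.188 -0.126]
paddle 0.195 13 0.03 [-0.188 -0.162]
small 0.135 238 0.018 [-0.046  0.047]
small 0.165 250 0.025 [-0.048  0.047]
small 0.195 273 0.032 [-0.046  0.047]
tall 0.135 305 0.019 [0.093 0.189]
tall 0.165 307 0.027 [0.092 0.188]
tall 0.195 317 0.035 [0.093 0.189]
tall 0.225 328 0.042 [0.092 0.189]
tall 0.255 326 0.049 [0.092 0.189]
```

View pics/s4.png

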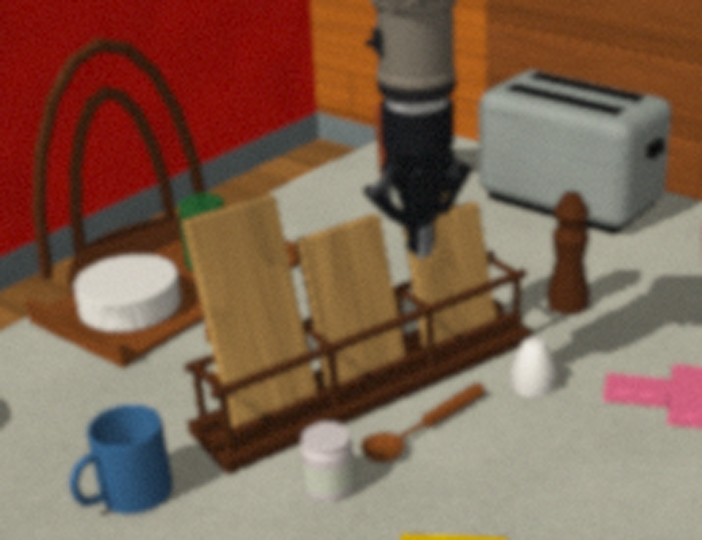

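All three boards (250,300), (350,290), (450,270) lean back in parallel on the back rail. The things around the rack stand where they were and the gripper is clear. Now I'll hand in.

```bash
python3 -c "
from bench import r
print(r.hand_in())"
```

```text
the job is handed in; nothing more can be done
None
```

I pushed the small board and the paddle board back and handed the job in; in the last camera check both leaned on the back rail at the tall board's angle, and the tall board and the things around the rack looked unmoved. While starting on the paddle board the gripper pressed down on its handle with about 22 N (limit 40 N) until I raised it, and the hand-in returned no verdict.

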